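# Unload the tub warmer and set its cool-down timer

### The job

The meal is warm: lift the warmer's sprung hold-down arm until it stays open by itself, then slide the lidded tub across the deck, without lifting or tipping it, from the dark hotplate until it stands wholly on the cork pad. After that turn the timer dial to the cool-down setting, the sixth click counted clockwise from off (the red mark), wherever it stands now, and leave it resting in that click. Leave the other things on the table and on the warmer where they are.

Things in the scene. Friction and masses are not known exactly. Their poses are not given: they have to be found in the camera images.
- warmer: tabletop tub warmer, fixed: white deck 30 mm high, x -100 to +130, y -250 to +280 mm in its frame; origin on the table under the hotplate's centre, z up, x away from the robot at yaw 0 (turned up to 0.25 rad). Along y: timer dial, dark hotplate 160 x 150 mm (y 0), cork pad, flush in the deck. Behind the hotplate two grey hinge cheeks (x 100 to 126, y -25 to +25) rise 130 mm above the table
- hinge_axis (a point): the hold-down arm's hinge, 118 mm above the table, at x +105, y 0 in the warmer's frame; the hinge runs along the warmer's y; axes as the warmer's
- hold_arm (a joint): angle of the hold-down arm in rad: 0 is level, its rubber pad on the tub's lid; grows as the front end is lifted up and back (warmer's +x); stop at 1.65. An over-centre spring presses it shut (about 2 N at the handle) until about 1.05 rad; beyond that it swings on to its stop and stays open
- hold_grip (a point): point on the axis of the arm's handle, a red round crossbar 12 mm thick, 130 mm long along the warmer's y, 195 mm from the hinge axis, 118 mm above the table when shut. The point lies 40 mm to +y of the arm's middle, clear of the steel arm (22 mm wide, 8 mm thick); the bar is as free on the other side
- tub: white square takeaway tub with mint-green lid, 0.25 to 0.5 kg; lid 115 x 115 mm, body below it 108 x 108 mm, 66 mm high in all; origin at the centre of its underside, z up. It stands loose on the hotplate under the arm, sides along the warmer's axes to within 0.1 rad; it slides freely to the cork
- cork_spot (a point): centre of the cork pad (190 mm in x, 180 mm in y), on its surface, 30 mm above the table, at x 0, y +180 mm in the warmer's frame; axes as the warmer's
- dial_axis (a point): where the dial's vertical axis meets the deck, 30 mm above the table, x -15, y -170 mm in the warmer's frame; axes as the warmer's. The black panel round it (124 mm across) has 11 marks 30 degrees apart: the wide red one is off (0), 150 degrees counter-clockwise from the warmer's x; white ones 1 to 10 follow clockwise seen from above
- dial (a joint): dial angle in rad, clockwise from above, 0 = off (red mark). It rests in clicks (detents) every 0.5236 rad: click n at n x 0.5236, stops at 0 and 10; starts in click 0 to 4. Getting over a click takes about 3 N at the fin's outer end, half way it jumps ahead by itself into the next; let go, it settles in the nearest
- dial_fin (a point): point inside the black pointer fin, 38 mm from the dial's axis, 62 mm above the table; x axis outward along the pointer, z up. The grey disc is 84 mm across, top 51 mm above the table; the fin on it is 12 mm thick, top 75 mm above the table, from 12 mm behind the axis to 44 mm out; a white stripe at the outer end shows the setting. Push either side or pinch
- tea_cup: tall white lidded tea cup, 92 mm across at the lid, 172 mm high; leave it alone
- tea_jar: black jar with a wooden lid, 70 mm across, 72 mm high; leave it alone
- mint_tin: mint-green round tin, 94 mm across, 48 mm high; leave it alone
- empty_tub: empty open clear tub, 115 x 170 mm, 50 mm high; leave it alone
- milk_bottle: cream-coloured bottle with an orange cap, 80 mm across, 210 mm high; leave it alone
- spoon: steel spoon with a wooden handle, 200 mm long, lying on the table (origin at its middle); leave it alone
- sauce_pot: small amber pot with a white lid, 42 mm across, 40 mm high, standing on the warmer's deck behind the dial (110 to 127 mm from the dial's axis); leave it alone

How it is judged:
By the outcome, as a careful person would: the job done as asked, in the order asked, and still so for the second after the job is handed in, with the robot touching nothing.
It also fails if it takes over 72 s, if anything falls off the work surface, if the arm or the gripper's body presses on something with over 40 N, if the wrist force passes 120 N, or if a joint passes its speed limit or range.

### The arm

A 6-joint arm with a two-finger parallel gripper is mounted at the origin on the work surface. World frame = base frame: x ahead of the robot, y to its left, z up, the work surface at z = 0. Lengths are in m, angles in rad, forces in N, time in s.
With the tool pointing down it reaches from about 0.35 to 0.975 m from the base axis. Payload 17.4 kg.
Tool frame: the origin (TCP) lies where the fingers leave the gripper's body, on its centre line; the fingertips stand ahead of it and the grasp point (between the pads) lies 54 mm ahead of it (tip_extent is the z of the fingertips in the tool frame, in m); z points along the fingers, y is the line along which they close (so a half turn about z gives the same grasp; the last joint's range is limited). The gripper opens to 85 mm and grips with 20 to 120 N. Pads are 22 mm wide; open, the fingers measure 114 mm over their backs; the gripper's body (76 mm by 85 mm) begins 54 mm behind the grasp point. The pads swing forward as they close: fully open they stand 13 mm farther back than shut.
Start: joints at [-1.316, 0.116, 1.442, -0, 1.584, -0.038], TCP at [0.195, -0.646, 0.304] pointing down, gripper open.
Joint ranges: [-2.83, 2.83], [-0.83, 2.19], [0.07, 2.5], [-1.14, 4.28], [0.01, 3], [-2.97, 2.97]. Speed limits (rad/s): [1.89, 1.89, 2.22, 3.14, 3.14, 3.14].

### API

Orientations are given as a unit quaternion [x, y, z, w].
In Python, from cell import read_state, camera, calibration, sign_off, tip_extent gives the robot as it stands.
- The arm moves only by the tool move_arm, never from a script. Its argument "series" is text: rows parted by semicolons, each of 7 numbers parted by spaces: the shift along the tool's x, y, z in mm, then the turn, a rotation vector about the tool's x, y, z in rad, then the opening, from 0 (shut) to 1 (fully open). In form: tx ty tz ax ay az grip; .... A call has 1 to 12 rows; each row shifts and turns the commanded pose from where the row before left it, along the tool's axes as they then stand; what a row does not reach is not made up. A row lasts 1/8 s, in which the tool goes at most 62.5 mm and 10.7 degrees, less where a joint would pass 70% of its speed; a pose out of reach is approached as far as the arm can. A call is refused whole if a number of a shift passes 62.5 or a number of a turn 0.188, either way. A call with a gripper value outside its range is refused whole. The fingers move at their own pace and stop on an object; "squeeze" is the grip in N (left out, the last holds). Time passes only in rows, so rows that do not move let the fingers close. It gives the time, the measured TCP pose, the force, the opening and the grip force at its end, in the units of the state.
- read_state(): the state, without advancing time (a new reading comes with each control period).
- camera(name): name is "scene" or "side" or "wrist"; returns (picture, depth): 480x640x3 uint8, blue, green, red; 480x640 float32, m along the optical axis (not along the pixel's ray), 0 where there is no reading.
- calibration(name): a dict with "fx", "fy", "cx", "cy" (pixels), "distortion" ([k1, k2, p1, p2, k3] as OpenCV has them; the pictures are not rectified), "R" (3x3) and "t" (3): a world point X has camera coordinates R X + t; the wrist camera has in their place "hand_eye" (4x4, takes a point from camera to tool coordinates, whose origin is the TCP and whose axes are the flange's). Camera axes: x right, y down, z forward; pixel columns grow to the right and rows downward; lengths in m; the calibration is good to about 2 mm. A picture is of the moment at which its call begins: read the wrist's pose just before it. calibration takes no time and is no camera call.
- sign_off(): hands the job in; it is judged then, once.
The state is a dict: "t": time; "joints": joint angles; "joint_vel": joint speeds; "effort": joint torques, N m; "ee_pos": TCP position; "eef_rot": TCP orientation; "contact_force": force on the tool from outside, world axes, zero at the start; "moment": the same for the moment, N m; "finger_gap": finger opening in m; "finger_force": force on a finger pad.
Only numpy, scipy, OpenCV 4.12 (cv2) and the standard library are available. Lean on these libraries where they do the work, as an engineer would, in place of code of your own. Each camera call takes 0.05 s, during which the arm holds its last target. There are 200 camera calls.

## Working session

There is one attempt and no reset: what is moved stays moved. The work goes in short steps, Python scripts to look and compute and a tool call to move; the robot and the scene stay as the last step left them, time stands still between calls to the robot, and variables do not carry over. Pictures are saved under pics/ and viewed, at most 10 in all, crops included, and the job is handed in when it is done.

Besides the shell and the picture viewer there is one more tool, called after ">>>" as name(argument=value, ...) on one line, values as JSON. move_arm: Moves the arm, as the interface text tells. Its arguments: {"type":"object","properties":{"series":{"type":"string"},"squeeze":{"type":"number"}},"required":["series"]}

```bash
mkdir -p pics; ls; python3 - <<'E'
from cell import *
import cv2,numpy as np
print(tip_extent); s=read_state(); print(s)
for n in("scene","side"):
    im,d=camera(n); cv2.imwrite(f"pics/{n}0.png",im); np.save(f"{n}0.npy",d); c=calibration(n); print(n,c)
print(calibration("wrist"))
E
```

```text
pics
0.0726
{'t': 0.0, 'joints': array([-1.31580916e+00,  1.16475828e-01,  1.44225707e+00, -1.50579647e-05,
        1.58394978e+00, -3.78601498e-02]), 'joint_vel': array([ 0.00053436,  0.00200463,  0.00153521, -0.00040126, -0.00029778,
        0.0006596 ]), 'effort': array([ 1.23876431e-03, -7.31969976e+01, -6.32498503e+01,  7.91895104e-05,
        6.24219974e-03,  3.11044545e-06]), 'ee_pos': array([ 0.19478409, -0.64618556,  0.30317405]), 'eef_rot': array([ 9.89299062e-01,  1.45900884e-01, -6.65359536e-05, -5.40984337e-04]), 'contact_force': array([ 0.0237455 ,  0.05910899, -0.84766703]), 'moment': array([ 0.00502216,  0.02580159, -0.00587048]), 'finger_force': 0.0, 'finger_gap': 0.08502787658117923}
scene {'fx': 491.7750369593767, 'fy': 491.7750369593767, 'cx': 310.0237882216597, 'cy': 234.7308018782548, 'distortion': array([-0.10616696,  0.        ,  0.        ,  0.        ,  0.        ]), 'R': array([[-0.87281373,  0.48761229, -0.02074715],
       [ 0.29887668,  0.50040828, -0.81256648],
       [-0.38583535, -0.71542002, -0.58249916]]), 't': array([ 0.55573987, -0.11644137,  1.71
[... 248 characters left out ...]
1017106],
       [-0.1560577 , -0.68037559, -0.7160552 ],
       [ 0.14586544,  0.70111466, -0.69796956]]), 't': array([-0.60572012,  0.15782866,  1.44109822])}
{'fx': 429.0207694554905, 'fy': 429.0207694554905, 'cx': 318.51139052183714, 'cy': 245.63764117579612, 'distortion': array([0.01928892, 0.        , 0.        , 0.        , 0.        ]), 'hand_eye': array([[-4.57543728e-04, -9.62569122e-01, -2.71035933e-01,
         6.78678239e-02],
       [ 9.99999878e-01, -3.89890769e-04, -3.03453705e-04,
        -1.30433728e-05],
       [ 1.86420758e-04, -2.71036039e-01,  9.62569182e-01,
        -7.04513345e-02],
       [ 0.00000000e+00,  0.00000000e+00,  0.00000000e+00,
         1.00000000e+00]])}
```

View pics/scene0.png

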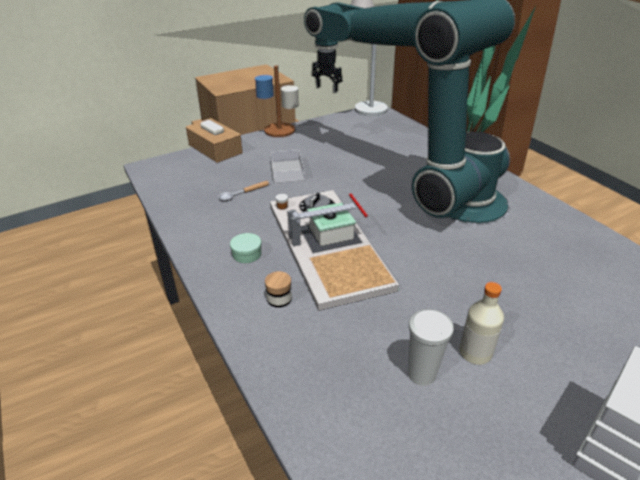

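View pics/side0.png

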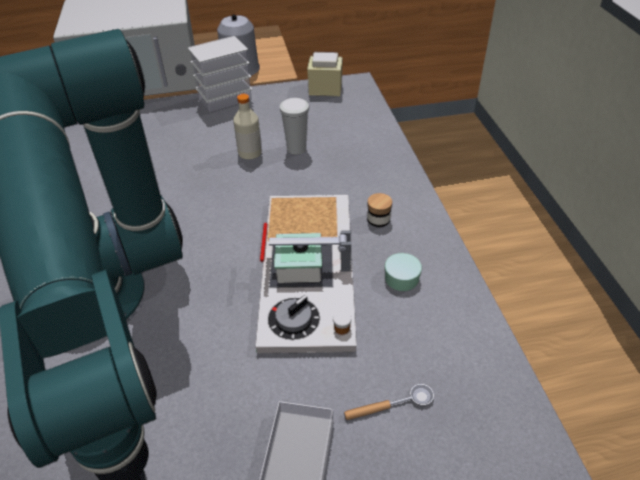

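The side view shows the cork at about (303,218), red handle at (264,242), dial at (294,317) with its fin pointing up-right, the sauce pot at (342,322), and the tub under the arm at (299,260). The scene view agrees (cork at (350,272), handle at (358,205)).

```bash
cat > h.py <<'E'
import cv2,numpy as np
from cell import *
from scipy.spatial.transform import Rotation as Ro
def ray(name,px,c=None,st=None):
    c=c or calibration(name)
    K=np.array([[c['fx'],0,c['cx']],[0,c['fy'],c['cy']],[0,0,1]])
    p=cv2.undistortPoints(np.array(px,float).reshape(-1,1,2),K,np.array(c['distortion'])).reshape(-1,2)
    d=np.c_[p,np.ones(len(p))]
    if name=="wrist":
        T=np.eye(4);T[:3,:3]=Ro.from_quat(st['eef_rot']).as_matrix();T[:3,3]=st['ee_pos'];T=T@c['hand_eye']
        return T[:3,3],d@T[:3,:3].T
    R=np.array(c['R']);return -R.T@c['t'],d@R
def plane(name,px,z,st=None):
    o,d=ray(name,px,st=st);return o+d*((z-o[2])/d[:,2])[:,None]
def blobs(m,n=1):
    cs,_=cv2.findContours(m.astype(np.uint8),cv2.RETR_EXTERNAL,cv2.CHAIN_APPROX_NONE)
    return sorted(cs,key=cv2.contourArea,reverse=True)[:n]
def wpose(o,yaw,p):
    c,s=np.cos(yaw),np.sin(yaw);return o[:2]+np.array([c*p[0]-s*p[1],s*p[0]+c*p[1]])
E
python3 - <<'E'
from h import *
for n in("scene","side"):
    im=cv2.imread(f"pics/{n}0.png");hsv=cv2.cvtColor(im,cv2.COLOR_BGR2HSV);H,S,V=cv2.split(hsv)
    roi=np.zeros(H.shape,bool)
    if n=="scene": roi[180:310,250:400]=1
    else: roi[180:360,240:360]=1
    m=roi&(H>8)&(H<25)&(S>80)
    c=blobs(m)[0]; w=plane(n,c.reshape(-1,2),.03)[:,:2].astype(np.float32)
    r=cv2.minAreaRect(w);print(n,"cork",r,cv2.contourArea(c), cv2.boxPoints(r).round(3).tolist())
    m=roi&((H<6)|(H>172))&(S>120)
    for c in blobs(m,2):
        if len(c)<5: continue
        w=plane(n,c.reshape(-1,2),.118)[:,:2].astype(np.float32);r=cv2.minAreaRect(w);print("red",r,cv2.contourArea(c),cv2.boundingRect(c))
    m=roi&(H>60)&(H<90)&(S>35)&(V>100)
    c=blobs(m)[0];w=plane(n,c.reshape(-1,2),.096)[:,:2].astype(np.float32);r=cv2.minAreaRect(w);print("lid",r,cv2.boundingRect(c))
im=cv2.imread("pics/side0.png")[185:360,235:365];a=cv2.resize(im,None,fx=4,fy=4,interpolation=cv2.INTER_CUBIC)[:, :];cv2.imwrite("pics/side0c.png",a[100:700]); print(a.shape)
E
```

```text
scene cork ((0.577027440071106, 0.12982982397079468), (0.17505811154842377, 0.18588019907474518), 78.00056457519531) 2539.0 [[0.46799999475479126, 0.06400000303983688], [0.6499999761581421, 0.02500000037252903], [0.6859999895095825, 0.19599999487400055], [0.5040000081062317, 0.23499999940395355]]
red ((0.45236489176750183, -0.028399281203746796), (0.13210907578468323, 0.008988347835838795), 78.05077362060547) 48.0 (350, 194, 17, 23)
lid ((0.5417648553848267, -0.022777855396270752), (0.07966572046279907, 0.11925537884235382), 78.34434509277344) (313, 211, 43, 20)
side cork ((0.57905513048172, 0.14258085191249847), (0.1627429574728012, 0.19023334980010986), 78.51433563232422) 2284.5 [[0.4699999988079071, 0.0820000022649765], [0.656000018119812, 0.04399999976158142], [0.6880000233650208, 0.2029999941587448], [0.5019999742507935, 0.2409999966621399]]
red ((0.4549162685871124, -0.02053399384021759), (0.13007678091526031, 0.00965598039329052), 78.22181701660156) 102.5 (260, 223, 7, 38)
red ((0.44912755489349365, -0.23689423501491547), (0.009185554459691048, 0.007407185155898333), 59.49941635131836) 8.0 (272, 307, 5, 4)
lid ((0.5309975743293762, -0.07044409215450287), (0.07823540270328522, 0.11690548807382584), 77.18524169921875) (274, 245, 48, 24)
(700, 520, 3)
```

View pics/side0c.png

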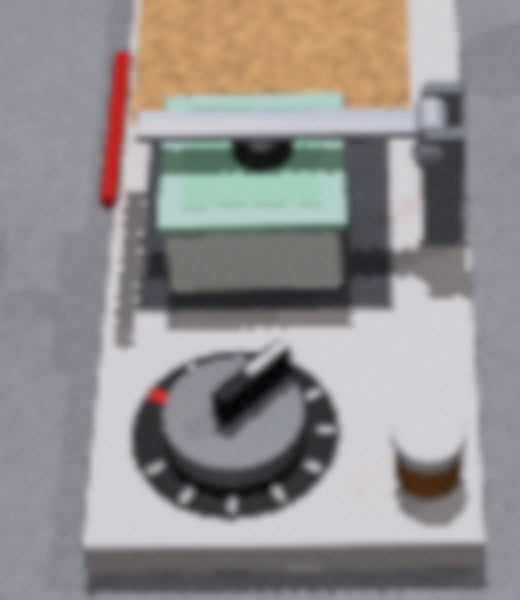

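The crop shows the fin's white stripe end near crop (268,360), the red mark at (158,395) and the bar free of the lid. Both views give a warmer yaw of about -0.207. I'll move over the warmer for a wrist view, turning the tool first.

>>> move_arm(series="0 0 0 0 0 -0.18 1;0 0 0 0 0 -0.18 1;0 0 0 0 0 -0.18 1;0 0 0 0 0 -0.18 1;0 0 0 0 0 -0.18 1;0 0 0 0 0 -0.17 1")

```text
t: 0.85
ee_pos: [0.1948, -0.6462, 0.3034]
eef_rot: [0.775, 0.632, 0.0, -0.0]
contact_force: [-0.1, -0.5, 0.3]
finger_gap: 0.0853
finger_force: 0.0
```

>>> move_arm(series="47 16 -7 0 0 0 1;47 16 -7 0 0 0 1;47 16 -7 0 0 0 1;47 16 -7 0 0 0 1;47 16 -7 0 0 0 1;47 16 -7 0 0 0 1;47 16 -7 0 0 0 1;47 16 -7 0 0 0 1;47 16 -7 0 0 0 1;47 16 -7 0 0 0 1;47 16 -7 0 0 0 1;47 16 -7 0 0 0 1")

```text
t: 2.35
ee_pos: [0.4997, -0.1325, 0.388]
eef_rot: [0.777, 0.63, -0.0, -0.0]
contact_force: [0.3, -0.4, 0.4]
finger_gap: 0.0852
finger_force: 0.0
```

>>> move_arm(series="0 0 0 0 0 0 0.4;0 0 0 0 0 0 0.4")

```text
t: 2.6
ee_pos: [0.499, -0.1342, 0.3875]
eef_rot: [0.777, 0.63, -0.0, -0.0]
contact_force: [-0.6, 0.3, -1.1]
finger_gap: 0.0516
finger_force: 0.0
```

```bash
python3 - <<'E'
from h import *
s=read_state();im,d=camera("wrist");cv2.imwrite("pics/w1.png",im);np.savez("w1.npz",p=s['ee_pos'],q=s['eef_rot'],d=d);print(s['t'],s['ee_pos'],Ro.from_quat(s['eef_rot']).as_matrix().round(3).tolist(),s['joints'].round(3))
E
```

```text
2.6 [ 0.49902993 -0.13418     0.38751909] [[0.206, 0.979, -0.001], [0.979, -0.206, 0.0], [-0.0, -0.001, -1.0]] [-0.312 -0.239  1.647 -0.     1.735 -0.105]
```

View pics/w1.png

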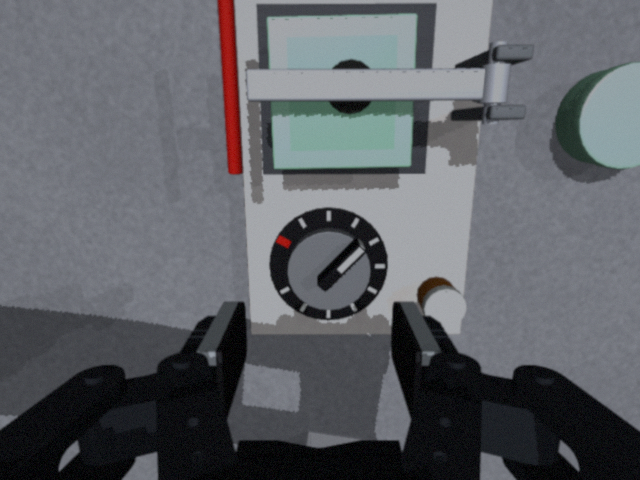

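The wrist view shows the dial panel at about (329,264), red mark at (284,242), stripe near (350,262), lid corners about (267,15)-(411,167), and the bar at (228,85).

```bash
python3 - <<'E'
from h import *
z=np.load("w1.npz");st=dict(ee_pos=z['p'],eef_rot=z['q']);im=cv2.imread("pics/w1.png")
H,S,V=cv2.split(cv2.cvtColor(im,cv2.COLOR_BGR2HSV))
P=lambda px,h:plane("wrist",px,h,st)[:,:2]
def roi(x0,y0,x1,y1):
    m=np.zeros(H.shape,bool);m[y0:y1,x0:x1]=1;return m
# panel
c=blobs(roi(255,195,400,330)&(V<75))[0];w=(P(c.reshape(-1,2),.03)*1000).astype(np.float32);e=cv2.fitEllipse(cv2.convexHull(w));print("panel mm",e)
# red mark
c=blobs(roi(260,220,310,260)&((H<6)|(H>172))&(S>120))[0];r=P([c.reshape(-1,2).mean(0)],.031)[0]*1000;print("red",r)
# stripe
c=blobs(roi(333,240,366,280)&(V>180))[0];s=P(c.reshape(-1,2),.075)*1000;print("stripe",cv2.minAreaRect(s.astype(np.float32)),s.mean(0))
# lid
m=cv2.morphologyEx((roi(255,5,425,175)&(H>60)&(H<100)&(S>25)&(V>110)).astype(np.uint8),cv2.MORPH_CLOSE,np.ones((3,3)))
pts=np.vstack([b.reshape(-1,2) for b in blobs(m,4) if cv2.contourArea(b)>50]);w=(P(pts,.096)*1000).astype(np.float32);print("lid",cv2.minAreaRect(w),cv2.boundingRect(pts))
# bar
c=blobs(roi(205,0,255,200)&((H<6)|(H>172))&(S>120))[0];w=(P(c.reshape(-1,2),.118)*1000).astype(np.float32);print("bar",cv2.minAreaRect(w))
cd=np.array(e[0]);
for yaw in(-.207,):
    sv=s.mean(0)-cd;print("stripe r,ang from warmer x deg",np.hypot(*sv),np.degrees(np.arctan2(sv[1],sv[0])-yaw))
    rv=r-cd;print("red",np.hypot(*rv),np.degrees(np.arctan2(rv[1],rv[0])-yaw))
    print("origin from dial",cd/1000-wpose(np.zeros(2),yaw,(-.015,-.17)))
E
```

```text
panel mm ((492.5913391113281, -208.4983367919922), (122.33021545410156, 123.12010955810547), 177.2191925048828)
red [ 452.72907183 -172.99900025]Traceback (most recent call last):
  File "<stdin>", line 12, in <module>
IndexError: list index out of range
```

```bash
python3 - <<'E'
from h import *
z=np.load("w1.npz");st=dict(ee_pos=z['p'],eef_rot=z['q']);im=cv2.imread("pics/w1.png")
H,S,V=cv2.split(cv2.cvtColor(im,cv2.COLOR_BGR2HSV))
P=lambda px,h:plane("wrist",px,h,st)[:,:2]
def roi(x0,y0,x1,y1):
    m=np.zeros(H.shape,bool);m[y0:y1,x0:x1]=1;return m
b=lambda m,n=1:[c for c in blobs(m,n) if len(c)>4]
cd=np.array([492.6,-208.5]);yaw=-.207
c=b(roi(333,240,366,280)&(V>165))
if c:
    s=P(c[0].reshape(-1,2),.075)*1000;print("stripe",cv2.minAreaRect(s.astype(np.float32)))
    sv=s.mean(0)-cd;print("r,ang",np.hypot(*sv),np.degrees(np.arctan2(sv[1],sv[0])-yaw))
rv=np.array([452.7,-173])-cd;print("red",np.hypot(*rv),np.degrees(np.arctan2(rv[1],rv[0])-yaw))
print("origin from dial",cd/1000-wpose(np.zeros(2),yaw,(-.015,-.17)))
m=cv2.morphologyEx((roi(255,5,425,175)&(H>60)&(H<100)&(S>25)&(V>110)).astype(np.uint8),cv2.MORPH_CLOSE,np.ones((3,3)))
pts=np.vstack([c.reshape(-1,2) for c in b(m,4) if cv2.contourArea(c)>50]);w=(P(pts,.096)*1000).astype(np.float32);print("lid",cv2.minAreaRect(w),cv2.boundingRect(pts))
c=b(roi(205,0,255,200)&((H<6)|(H>172))&(S>120))[0];w=(P(c.reshape(-1,2),.118)*1000).astype(np.float32);print("bar",cv2.minAreaRect(w))
E
```

```text
stripe ((515.5975952148438, -192.17727661132812), (26.99618911743164, 3.438184976577759), 35.09971618652344)
r,ang 27.95075051196363 46.773774237677436
red 53.40655390492821 150.19995909135642
origin from dial [ 0.54221901 -0.04521205]
lid ((535.1017456054688, -48.48969268798828), (114.42900085449219, 114.41468811035156), 79.07225799560547) (267, 13, 151, 156)
bar ((452.8166198730469, -30.300331115722656), (120.60800170898438, 11.027176856994629), 78.20140838623047)
```

```bash
python3 - <<'E'
from h import *
z=np.load("w1.npz");st=dict(ee_pos=z['p'],eef_rot=z['q']);d=z['d'];im=cv2.imread("pics/w1.png")
v,u=np.mgrid[190:340,250:405];px=np.c_[u.ravel(),v.ravel()]
o,r=ray("wrist",px,st=st);X=o+r*d[v,u].ravel()[:,None]
print(np.histogram(X[:,2],bins=np.arange(0,.1,.005)))
k=(X[:,2]>.066)&(X[:,2]<.085)&(np.hypot(*(X[:,:2]-[.4926,-.2085]).T)<.06)
w=(X[k,:2]*1000).astype(np.float32);print(k.sum(),w.mean(0),cv2.minAreaRect(w),px[k].min(0),px[k].max(0),np.median(X[k,2]))
cv2.imwrite("pics/w1c.png",cv2.resize(im[195:335,255:400],None,fx=4,fy=4,interpolation=cv2.INTER_CUBIC))
E
```

```text
(array([  567,     0,     0,     0,     0,  3819, 12619,    63,    72,
         260,  3952,    75,    75,    79,   301,   465,     0,     0,
           0]), array([0.   , 0.005, 0.01 , 0.015, 0.02 , 0.025, 0.03 , 0.035, 0.04 ,
       0.045, 0.05 , 0.055, 0.06 , 0.065, 0.07 , 0.075, 0.08 , 0.085,
       0.09 , 0.095]))
831 [ 506.40485 -196.81183] ((506.58404541015625, -198.10275268554688), (56.435882568359375, 12.708111763000488), 34.3628044128418) [317 242] [365 291] 0.07516765738745212
```

View pics/w1c.png

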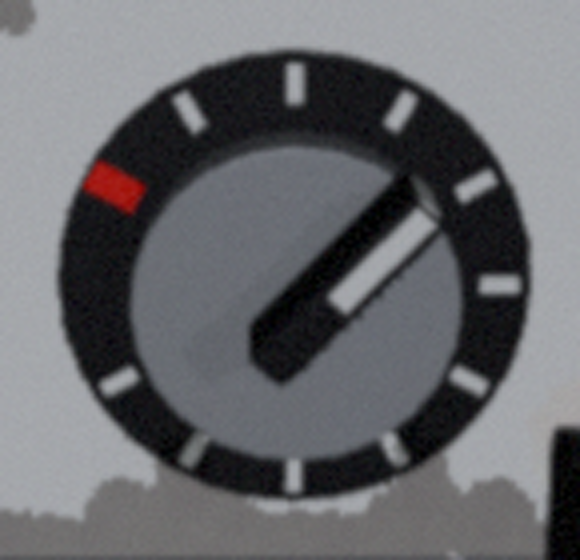

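The fin top has height 75 mm and measures 56 x 12.7 mm, all matching the data. It points about 46° from the warmer's x, between marks 3 and 4, so I'll turn it to -30° and check it. First comes the hold-down arm: I'll go over the grip point (0.462, 0.013).

>>> move_arm(series="46 -22 0 0 0 0 0.4;46 -22 0 0 0 0 0.4;45 -22 0 0 0 0 0.4;0 0 45 0 0 0 0.4;0 0 45 0 0 0 0.4;0 0 45 0 0 0 0.4;0 0 0 0 0 0 0.4")

```text
t: 3.52
ee_pos: [0.4618, 0.0127, 0.2502]
eef_rot: [0.777, 0.629, -0.002, -0.002]
contact_force: [0.4, -0.2, 0.4]
finger_gap: 0.0338
finger_force: 0.0
```

>>> move_arm(series="0 0 40 0 0 0 0.4;0 0 40 0 0 0 0.4;0 0 0 0 0 0 0.4;0 0 0 0 0 0 0;0 0 0 0 0 0 0;0 0 0 0 0 0 0", squeeze=30)

```text
t: 4.28
ee_pos: [0.4631, 0.0135, 0.1758]
eef_rot: [0.777, 0.63, 0.0, 0.0]
contact_force: [-11.7, 0.8, 8.3]
finger_gap: 0.0108
finger_force: 29.3
```

>>> move_arm(series="0 1 -19.5 0 0 0 0;0 2.9 -19.3 0 0 0 0;0 4.8 -18.9 0 0 0 0;0 6.7 -18.3 0 0 0 0;0 8.5 -17.6 0 0 0 0")

```text
t: 4.9
ee_pos: [0.4855, 0.0089, 0.2697]
eef_rot: [0.777, 0.63, -0.0, -0.001]
contact_force: [-17.2, 3.8, 6.5]
finger_gap: 0.0108
finger_force: 29.6
```

>>> move_arm(series="0 9.2 -17 0 0 0 0;0 11.3 -16 0 0 0 0;0 13.3 -14.3 0 0 0 0;0 14.6 -12.9 0 0 0 0;0 15.9 -11.3 0 0 0 0")

```text
t: 5.52
ee_pos: [0.5494, -0.0045, 0.3426]
eef_rot: [0.777, 0.63, 0.001, 0.001]
contact_force: [-7.3, 2.7, 8.8]
finger_gap: 0.0104
finger_force: 30.4
```

>>> move_arm(series="0 16.9 -9.7 0 0 0 0;0 17.8 -8 0 0 0 0;0 18.5 -6.1 0 0 0 0;0 19 -4.3 0 0 0 0;0 19.3 -2.3 0 0 0 0;0 14 0 0 0 0 0;0 0 0 0 0 0 0")

```text
t: 6.4
ee_pos: [0.6534, -0.0265, 0.3716]
eef_rot: [0.777, 0.63, 0.002, 0.001]
contact_force: [1.4, 2.9, 6.5]
finger_gap: 0.0103
finger_force: 32.1
```

>>> move_arm(series="0 0 0 0 0 0 1;0 0 0 0 0 0 1;0 0 0 0 0 0 1;0 0 0 0 0 0 1;0 0 -40 0 0 0 1;0 0 -45 0 0 0 1;0 0 0 0 0 0 1")

```text
t: 7.28
ee_pos: [0.6523, -0.0264, 0.4575]
eef_rot: [0.777, 0.63, 0.002, 0.002]
contact_force: [-0.7, 0.0, 0.8]
finger_gap: 0.0854
finger_force: 0.0
```

>>> move_arm(series="-47 -37 0 0 0 0 1;-47 -37 0 0 0 0 1;-47 -37 0 0 0 0 1;0 0 0 0 0 0 1;0 0 0 0 0 0 1")

```text
t: 7.9
ee_pos: [0.5147, -0.1414, 0.4529]
eef_rot: [0.777, 0.63, 0.0, -0.0]
contact_force: [0.4, 0.2, 0.1]
finger_gap: 0.0851
finger_force: 0.0
```

```bash
python3 - <<'E'
from h import *
s=read_state();im,d=camera("wrist");cv2.imwrite("pics/w2.png",im);print(s['t'],s['ee_pos'],s['contact_force'])
np.savez("w2.npz",p=s['ee_pos'],q=s['eef_rot'],d=d)
b,_=camera("side");cv2.imwrite("pics/m2.png",np.hstack([cv2.resize(im,(480,360)),b[130:430,170:400][:360]][:1]+[cv2.resize(b[120:360,190:400],(315,360))]))
E
```

```text
7.9 [ 0.51469698 -0.14144289  0.45293499] [0.42234517 0.17378871 0.11813701]
```

View pics/m2.png

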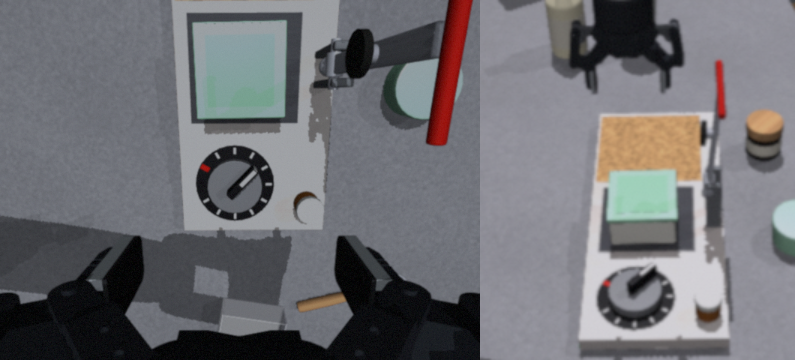

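The hold-down arm stands upright by itself (red bar at right) and the tub is still on the hotplate. I'll remeasure the lid and cork, and the depth of the open fingertips.

```bash
cat > lid.py <<'E'
from h import *
import sys
z=np.load(sys.argv[1]+".npz");st=dict(ee_pos=z['p'],eef_rot=z['q']);im=cv2.imread(f"pics/{sys.argv[1]}.png")
H,S,V=cv2.split(cv2.cvtColor(im,cv2.COLOR_BGR2HSV))
M=np.array([[.9787,-.2055],[.2055,.9787]])
m=cv2.morphologyEx(((H>60)&(H<100)&(S>25)&(V>110)).astype(np.uint8),cv2.MORPH_OPEN,np.ones((3,3)))
for c in blobs(m,2):
    w=plane("wrist",c.reshape(-1,2),.096,st)[:,:2]-[.542,-.0445];r=cv2.minAreaRect((w@M.T*1000).astype(np.float32));print("lid in warmer",r,cv2.boundingRect(c))
E
python3 lid.py w2; python3 - <<'E'
from h import *
z=np.load("w2.npz");d=z['d'];c=calibration("wrist")
v,u=np.mgrid[280:480,0:640];px=np.c_[u.ravel(),v.ravel()].astype(float)
st=dict(ee_pos=np.zeros(3),eef_rot=[0,0,0,1.]);o,r=ray("wrist",px,st=st);X=o+r*d[280:,:].ravel()[:,None]
k=(d[280:].ravel()>0)&(X[:,2]<.1)&(X[:,2]>.03)&(abs(X[:,0])<.03)
X=X[k];print(k.sum(),X.min(0),X.max(0),np.percentile(X[:,2],[90,99]), X[X[:,2]>.05][:,0].min() if (X[:,2]>.05).any() else 0)
E
```

```text
lid in warmer ((-5.986289978027344, -12.600875854492188), (113.90216064453125, 99.73878479003906), 0.9389744997024536) (260, 45, 121, 114)
lid in warmer ((214.22129821777344, -28.844654083251953), (47.663108825683594, 71.70718383789062), 0.7750477194786072) (527, 79, 57, 80)
7598 [-0.01257645 -0.05766181  0.03000616] [0.01158771 0.0561222  0.05971715] [0.05330427 0.05819318] -0.011886324036655432
```

Open fingertips end 60 mm ahead of the TCP. I'll descend behind the tub, tilted so that the tips lead and push on the body below the lid.

>>> move_arm(series="0 0 45 0 0 0 1;0 0 45 0 0 0 1;0 0 45 0 0 0 1;0 0 45 0 0 0 1;0 0 45 0 0 0 1;0 0 45 0 0 0 1;0 0 0 0 0.18 0 1;-4.6 0 25.3 0 0 0 1;-4.6 0 25.3 0 0 0 1;-4.6 0 25.3 0 0 0 1;0 0 0 0 0 0 1;0 0 0 0 0 0 1")

```text
t: 9.5
ee_pos: [0.5152, -0.1412, 0.107]
eef_rot: [0.773, 0.628, 0.07, -0.057]
contact_force: [1.3, -0.1, 1.0]
finger_gap: 0.0853
finger_force: 0.0
```

>>> move_arm(series="9.8 0 1.8 0 0 0 1;11.8 0 2.15 0 0 0 1;14.8 0 2.7 0 0 0 1;14.8 0 2.7 0 0 0 1;14.8 0 2.7 0 0 0 1;14.8 0 2.7 0 0 0 1;14.8 0 2.7 0 0 0 1;14.8 0 2.7 0 0 0 1;14.8 0 2.7 0 0 0 1;14.8 0 2.7 0 0 0 1;14.8 0 2.7 0 0 0 1;11.8 0 2.15 0 0 0 1")

```text
t: 11.0
ee_pos: [0.5498, 0.0253, 0.1061]
eef_rot: [0.773, 0.627, 0.07, -0.057]
contact_force: [0.1, -2.7, 1.5]
finger_gap: 0.0853
finger_force: 1.2
```

```bash
python3 - <<'E'
from h import *
s=read_state();im,d=camera("side");cv2.imwrite("pics/s3.png",im);print(s['t'],s['ee_pos'],s['contact_force'])
a,_=camera("scene")
cv2.imwrite("pics/m3.png",np.hstack([cv2.resize(im[150:350,220:400],(396,440)),cv2.resize(a[170:330,250:410],(400,440))]))
H,S,V=cv2.split(cv2.cvtColor(im,cv2.COLOR_BGR2HSV));m=(H>60)&(H<90)&(S>35)&(V>100);m[:, :240]=0;m[:,370:]=0;m[:170]=0
c=blobs(m)[0];w=plane("side",c.reshape(-1,2),.096)[:,:2]-[.542,-.0445]
M=np.array([[.9787,-.2055],[.2055,.9787]]);print(cv2.minAreaRect((w@M.T*1000).astype(np.float32)))
print((M@(s['ee_pos'][:2]-[.542,-.0445])).round(4))
E
```

```text
11.0 [0.54978211 0.02526237 0.10614155] [ 0.05438766 -2.69580049  1.46402399]
((37.69477844238281, 167.5288848876953), (24.419401168823242, 74.05882263183594), 0.05039345473051071)
[-0.0067  0.0699]
```

View pics/m3.png

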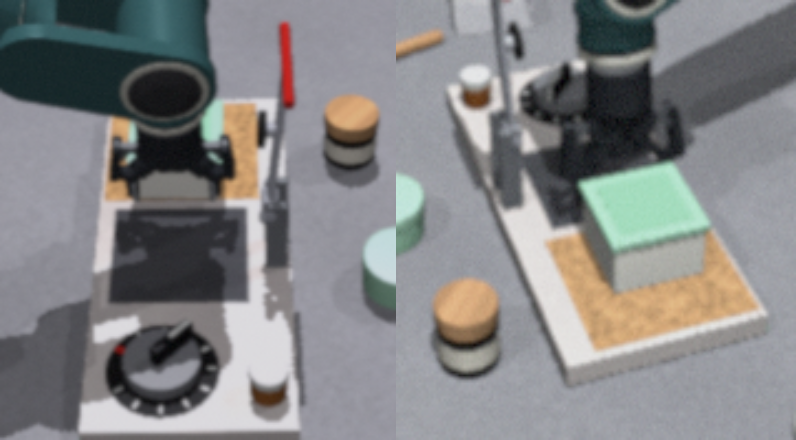

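The tub slides square, with its centre at about y = 147 (33 mm to go); the arm and bar are clear of the gripper.

>>> move_arm(series="8.9 0 1.6 0 0 0 1;9.8 0 1.8 0 0 0 1;8.9 0 1.6 0 0 0 1;4.9 0 0.9 0 0 0 1;0 0 0 0 0 0 1;-9.8 0 -1.8 0 0 0 1;-19.7 0 -3.6 0 0 0 1;-19.7 0 -3.6 0 0 0 1;9 0 -49 0 0 0 1;9 0 -49 0 0 0 1;9 0 -49 0 0 0 1;0 0 0 0 -0.18 0 1")

```text
t: 12.6
ee_pos: [0.5467, 0.0052, 0.2602]
eef_rot: [0.778, 0.628, 0.001, 0.003]
contact_force: [-0.0, -0.9, -1.2]
finger_gap: 0.0852
finger_force: 0.0
```

>>> move_arm(series="-44 -1.8 -20 0 0 0 0.6;-44 -1.8 -20 0 0 0 0.6;-44 -1.8 -20 0 0 0 0.6;-44 -1.8 -20 0 0 0 0.6;-44 -1.8 -20 0 0 0 0.6;0 0 0 0 0 0 0.6;0 0 0 0 0 0 0.6")

```text
t: 13.48
ee_pos: [0.4914, -0.206, 0.3553]
eef_rot: [0.777, 0.629, -0.0, -0.0]
contact_force: [0.4, 0.5, 0.4]
finger_gap: 0.0515
finger_force: 0.0
```

```bash
cat > chk.py <<'E'
from h import *
import sys
n=sys.argv[1]
M=np.array([[.9787,-.2055],[.2055,.9787]]);O=np.array([.542,-.0445])
s=read_state();wi,d=camera("wrist");print(s['t'],s['ee_pos'])
v,u=np.mgrid[0:480,0:640];o,r=ray("wrist",np.c_[u.ravel(),v.ravel()],st=s);X=o+r*d.ravel()[:,None]
k=(X[:,2]>.068)&(X[:,2]<.082)&(np.hypot(*(X[:,:2]-[.4926,-.2085]).T)<.055)
if k.sum()>50:
    q=cv2.minAreaRect((X[k,:2]*1000).astype(np.float32));e=X[k,:2].mean(0)-[.4926,-.2085];print("fin",k.sum(),q,"dir world deg",np.degrees(np.arctan2(e[1],e[0])),"mean",X[k,:2].mean(0))
ims=[]
for c,(x0,y0,x1,y1) in dict(scene=(290,180,430,320),side=(240,150,360,300)).items():
    im,_=camera(c);H,S,V=cv2.split(cv2.cvtColor(im,cv2.COLOR_BGR2HSV));m=np.zeros(H.shape,bool);m[y0:y1,x0:x1]=1;m&=(H>60)&(H<90)&(S>35)&(V>100)
    b=blobs(m)[0];w=plane(c,b.reshape(-1,2),.096)[:,:2]-O;print(c,"lid in warmer",cv2.minAreaRect((w@M.T*1000).astype(np.float32)),cv2.boundingRect(b));ims.append(im)
a,b=ims
cv2.imwrite(f"pics/{n}.png",np.hstack([cv2.resize(b[150:370,220:400],(360,440)),cv2.resize(wi,(440,440))]))
E
python3 chk.py m4
```

```text
13.475 [ 0.49144205 -0.2060179   0.35526078]
fin 1023 ((506.2314758300781, -198.4083251953125), (56.7783317565918, 12.27296257019043), 34.138916015625) dir world deg 37.91759976275594 mean [ 0.50631204 -0.1978187 ]
scene lid in warmer ((-3.9019508361816406, 178.25221252441406), (118.99834442138672, 127.96084594726562), 0.7952726483345032) (326, 235, 54, 34)
side lid in warmer ((23.34490203857422, 176.89315795898438), (53.103355407714844, 116.73876190185547), 0.0514749176800251) (301, 188, 20, 29)
```

View pics/m4.png

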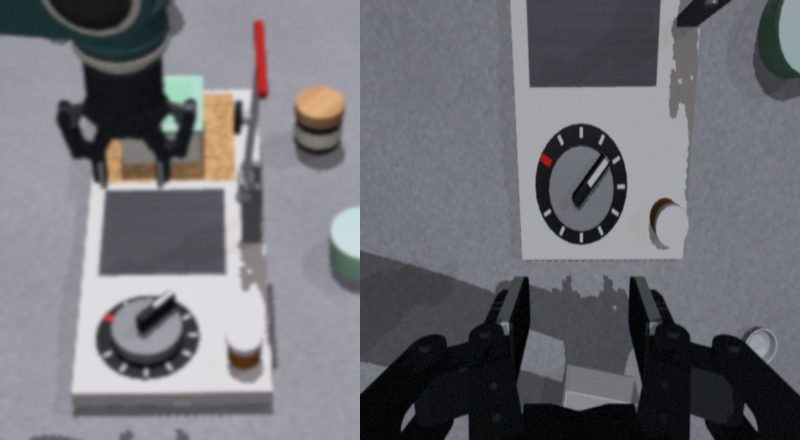

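The tub stands on the cork, centred near (-5, 178) in the warmer frame, and the dial hasn't moved. I'll line up with the fin (34° world) over the axis and pinch it.

>>> move_arm(series="0 0 0 0 0 0.154 0.45;0 0 0 0 0 0.154 0.45;0 0 0 0 0 0.154 0.45;0 0 0 0 0 0.154 0.45;0 0 0 0 0 0.154 0.45;0 2.4 45 0 0 0 0.45;0 0 45 0 0 0 0.45;0 0 45 0 0 0 0.45;0 0 45 0 0 0 0.45;0 0 0 0 0 0 0.45;0 0 0 0 0 0 0.45")

```text
t: 15.0
ee_pos: [0.4939, -0.2074, 0.1775]
eef_rot: [0.956, 0.292, 0.001, 0.0]
contact_force: [-0.0, -0.5, 0.5]
finger_gap: 0.038
finger_force: 0.0
```

>>> move_arm(series="-1 0 25 0 0 0 0.45;0 0 25 0 0 0 0.45;0 0 0 0 0 0 0.45;0 0 0 0 0 0 0;0 0 0 0 0 0 0;0 0 0 0 0 0 0;0 0 0 0 0 0 0", squeeze=40)

```text
t: 15.88
ee_pos: [0.4931, -0.2081, 0.1279]
eef_rot: [0.956, 0.292, 0.001, 0.001]
contact_force: [-3.5, 3.3, 9.5]
finger_gap: 0.0107
finger_force: 42.3
```

>>> move_arm(series="0 0 0 0 0 0.147 0;0 0 0 0 0 0.147 0;0 0 0 0 0 0.147 0;0 0 0 0 0 0.147 0;0 0 0 0 0 0.147 0;0 0 0 0 0 0.147 0;0 0 0 0 0 0.147 0;0 0 0 0 0 0.147 0;0 0 0 0 0 0.147 0;0 0 0 0 0 0 0;0 0 0 0 0 0 0")

```text
t: 17.25
ee_pos: [0.4931, -0.2076, 0.1279]
eef_rot: [0.934, -0.357, 0.001, -0.001]
contact_force: [-3.2, 8.4, 10.9]
finger_gap: 0.0112
finger_force: 42.5
```

>>> move_arm(series="0 0 0 0 0 0 0.5;0 0 0 0 0 0 0.5;0 0 0 0 0 0 0.5;0 0 -45 0 0 0 0.5;0 0 -45 0 0 0 0.5;0 0 -45 0 0 0 0.5;0 0 -45 0 0 0 0.5;0 0 -45 0 0 0 0.5;0 0 0 0 0 0 0.5;0 0 0 0 0 0 0.5")

```text
t: 18.5
ee_pos: [0.4924, -0.2081, 0.35]
eef_rot: [0.934, -0.357, -0.0, 0.0]
contact_force: [-0.3, 0.4, -0.6]
finger_gap: 0.0425
finger_force: 0.0
```

```bash
python3 chk.py m5
```

```text
18.5 [ 0.49235306 -0.2080719   0.34996123]
fin 1032 ((505.44921875, -218.9302520751953), (11.6082763671875, 55.99055099487305), 48.30703353881836) dir world deg -39.52036769472408 mean [ 0.50575822 -0.21935466]
scene lid in warmer ((-3.6167068481445312, 178.68869018554688), (127.21743774414062, 118.23435974121094), 89.78913879394531) (326, 235, 55, 34)
side lid in warmer ((24.69306182861328, 177.10789489746094), (50.40657043457031, 117.16576385498047), 0.051426105201244354) (302, 188, 19, 29)
```

View pics/m5.png

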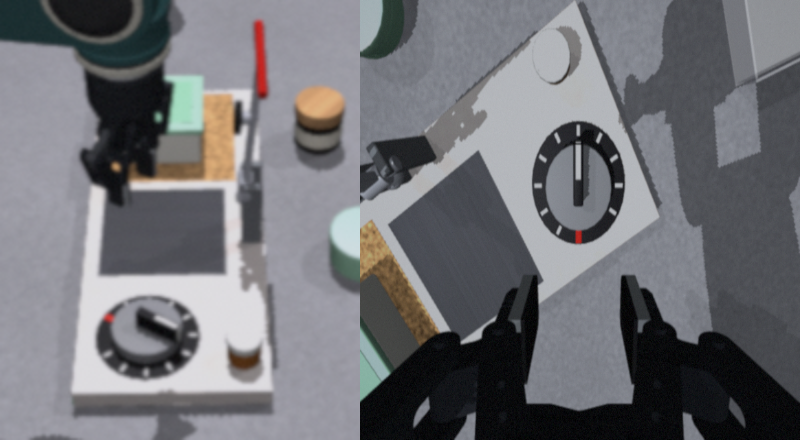

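The fin now points exactly opposite the red mark, about -41.7° world, which is click 6. The tub is wholly on the cork, the arm is open, and the gripper is clear.

```bash
python3 -c "
from cell import *
print(sign_off())"
```

```text
the job is handed in; nothing more can be done
None
```

I handed the job in after about 19 s of the 72 s: the hold-down arm stays open by itself, the tub stands wholly on the cork pad, and the dial rests at click 6 (opposite the red mark); I disturbed nothing else that I could see.

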